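# Open the jars and rack their safety caps

## Task

Push the headed locking pin of the slanted cap rack fully home first, before any cap goes on it. Then take the safety cap off every jar that still has one (squeeze both of its side tabs fully in while turning it, and never force it), and release these caps and the ones lying on the bench near the top of the slanted rack, right way up, so that all of them end at rest at its low end, against the stop or queued against a cap in front. Leave the other things on the bench where they are.

Things in the scene. Friction and masses are not known exactly. Their poses are not given: they have to be found in the camera images.
- cap_a: Grey safety cap, 62 mm across, 41 mm tall, 70 mm over two black side tabs at its +y and -y sides (26 mm wide, 16 to 46 mm above its origin). Origin: centre of its underside; z up out of its top. Each tab slides 6 mm in against a spring (3 N, 8 N fully in; 40 N of grip squeezes both fully in). About 0.09 kg. Starts fitted on its jar (see jar_a), or absent.
- cap_b: Grey safety cap, 62 mm across, 41 mm tall, 70 mm over two black side tabs at its +y and -y sides (26 mm wide, 16 to 46 mm above its origin). Origin: centre of its underside; z up out of its top. Each tab slides 6 mm in against a spring (3 N, 8 N fully in; 40 N of grip squeezes both fully in). About 0.09 kg. Starts fitted on its jar (see jar_a), or absent.
- cap_c: Grey safety cap, 62 mm across, 41 mm tall, 70 mm over two black side tabs at its +y and -y sides (26 mm wide, 16 to 46 mm above its origin). Origin: centre of its underside; z up out of its top. Each tab slides 6 mm in against a spring (3 N, 8 N fully in; 40 N of grip squeezes both fully in). About 0.09 kg. Starts fitted on its jar (see jar_a), or absent.
- cap_d: Grey safety cap, 62 mm across, 41 mm tall, 70 mm over two black side tabs at its +y and -y sides (26 mm wide, 16 to 46 mm above its origin). Origin: centre of its underside; z up out of its top. Each tab slides 6 mm in against a spring (3 N, 8 N fully in; 40 N of grip squeezes both fully in). About 0.09 kg. Starts loose on the bench, upright, or absent.
- cap_e: Grey safety cap, 62 mm across, 41 mm tall, 70 mm over two black side tabs at its +y and -y sides (26 mm wide, 16 to 46 mm above its origin). Origin: centre of its underside; z up out of its top. Each tab slides 6 mm in against a spring (3 N, 8 N fully in; 40 N of grip squeezes both fully in). About 0.09 kg. Starts loose on the bench, upright, or absent.
- cap_f: Grey safety cap, 62 mm across, 41 mm tall, 70 mm over two black side tabs at its +y and -y sides (26 mm wide, 16 to 46 mm above its origin). Origin: centre of its underside; z up out of its top. Each tab slides 6 mm in against a spring (3 N, 8 N fully in; 40 N of grip squeezes both fully in). About 0.09 kg. Starts loose on the bench, upright, or absent.
- jar_a: White jar, 84 mm across, fixed, foot ring 92 mm across. Origin: foot centre on the table, z up. Shoulder 80 mm high, neck end 110 mm. A fitted cap sits on its axis, cap origin 84 mm up. Tabs out, it is locked; both tabs squeezed in, it turns either way and from 50 to 110 degrees of turn lifts off (30 mm clears the neck). TCP 34 mm above the cap origin keeps fingertips clear of the jar.
- jar_b: White jar like jar_a, with or without a fitted cap.
- jar_c: White jar like jar_a, with or without a fitted cap.
- deck: Slippery aluminium deck of the cap rack (fixed), 220 mm long, 250 mm wide between 20 mm high rims, sloping 22 degrees down towards the robot. Origin: middle of its low edge, on the surface, at the 35 mm high stop; x up the slope, y across, z out of the surface. Holds three caps abreast (80 mm apart), two rows deep; a cap let go at x = 165 mm slides down; in place it is below x = 130 mm.
- pin_head (a point): Middle of the top of the steel locking pin's head (32 mm across, 12 mm thick), on the rack's right (-y) side, where the pin stands upright part-way through a fork and lug. It goes straight down; fully home this point is 85 mm above the table.
- pin (a joint): How far the locking pin is pushed down: 0 to 0.035 m (0.035 = head seated on the fork). It resists with about 4 to 6 N and stays where it is left.
- cap_a_l: The black tab on the +y side of cap_a with the tooth below it that locks the cap to the jar; same origin and axes as the cap, but moves inward with the tab.
- cap_a_r: The black tab on the -y side of cap_a with the tooth below it that locks the cap to the jar; same origin and axes as the cap, but moves inward with the tab.
- cap_b_l: The black tab on the +y side of cap_b with the tooth below it that locks the cap to the jar; same origin and axes as the cap, but moves inward with the tab.
- cap_b_r: The black tab on the -y side of cap_b with the tooth below it that locks the cap to the jar; same origin and axes as the cap, but moves inward with the tab.
- cap_c_l: The black tab on the +y side of cap_c with the tooth below it that locks the cap to the jar; same origin and axes as the cap, but moves inward with the tab.
- cap_c_r: The black tab on the -y side of cap_c with the tooth below it that locks the cap to the jar; same origin and axes as the cap, but moves inward with the tab.
- tin: Bystander: open steel tin, 72 mm across, 85 mm tall; origin at the centre of its foot.
- weight: Bystander: brass weight, 32 mm across, 40 mm tall; origin at the centre of its foot.
- brush: Bystander: brush 170 mm long, lying along its x axis; origin on its underside.
- block: Bystander: cork block 70 x 50 x 30 mm; origin at the centre of its underside.
- flask: Bystander: closed bottle, 56 mm across, 130 mm tall; origin at the centre of its foot.
- scale_bar: Bystander: flat wooden scale bar 150 x 30 x 6 mm, along its x axis; origin at the centre of its underside.
Not all that is in view belongs to the job. Leave any purple look-alike of the cap_d alone.

How it is judged:
By the outcome, as a careful person would: the job done as asked, in the order asked, and still so for the second after the job is handed in, with the robot touching nothing.
Of cap_a, cap_b, cap_c only 2 to 3 are there at a start; the rules pass over those that are not, and their reading is None.
Of cap_d, cap_e, cap_f only 2 to 3 are there at a start; the rules pass over those that are not, and their reading is None.
At some moment in a run one of cap_d, cap_e, cap_f may be knocked a few centimetres aside while the robot is not near it.
Once in a run the grip may slacken for a moment while it holds something.
It also fails if it takes over 210 s, if anything falls off the work surface, if the arm or the gripper's body presses on something with over 40 N, if the wrist force passes 120 N, or if a joint passes its speed limit or range.

## Robot

A 6-joint arm with a two-finger parallel gripper is mounted at the origin on the work surface. World frame = base frame: x ahead of the robot, y to its left, z up, the work surface at z = 0. Lengths are in mm, angles in rad, forces in N, time in s.
With the tool pointing down it reaches from about 350 to 875 mm from the base axis. Payload 4.2 kg.
Tool frame: the origin (TCP) lies between the finger pads, 19 mm behind the fingertips; this is the grasp point; z points along the fingers, y is the direction in which the jaws open and shut (so a half turn about z gives the same grasp; the last joint's range is limited). The gripper opens to 85 mm and grips with 20 to 120 N. Pads are 22 mm wide; open, the fingers measure 114 mm over their backs; the gripper's body (76 mm by 85 mm) begins 54 mm behind the grasp point. The pads swing forward as they close: fully open they stand 13 mm farther back than shut.
Start: joints at [1.588, 0.385, 0.008, 0, -1.194, -0.259], TCP at [149.625, 606.804, 250.012] pointing down, gripper open.
Joint ranges: [-3.14, 3.14], [-1.21, 2.06], [-1.07, 1.41], [-3.16, 2.05], [-2.99, -0.16], [-3.1, 3.1]. Speed limits (rad/s): [2.79, 2.79, 3.14, 3.14, 3.14, 3.14].

## Interface

Orientations are given as a unit quaternion [x, y, z, w].
In Python, from bench import arm gives the robot as it stands.
- The arm moves only by the tool move_arm, never from a script. Its argument "moves" is a list of rows, each an object with "gripper": the gripper's target within -1 to 1 (fully open at 1, half-way at 0, shut at -1); "xyz": the shift along the tool's x, y, z in cm, a list of three; "angular": the turn, a rotation vector about the tool's x, y, z in rad, a list of three. In form: [{"gripper": gripper, "xyz": [dx, dy, dz], "angular": [wx, wy, wz]}, ...]. A call has 1 to 10 rows; each row is the pose to reach, as a shift and turn from the pose commanded when the call began, along the tool's axes at that moment; what a row does not reach only later rows make up. A row lasts 1/8 s, in which the tool goes at most 62.5 mm and 10.7 degrees, less where a joint would pass 70% of its speed; a pose out of reach is approached as far as the arm can. A call with a gripper value outside its range is refused whole. The fingers move at their own pace and stop on an object; the grip force is fixed at half the most. Time passes only in rows, so rows that repeat a pose let the fingers close. It gives the time, the measured TCP pose, the force and the opening at its end, in the units of the state.
- arm.read_state(): the state, without advancing time (a new reading comes with each control period).
- arm.get_image(name): name is "scene" or "top"; returns (picture, depth): 480x640x3 uint8, blue, green, red; 480x640 float32, mm along the optical axis (not along the pixel's ray), 0 where there is no reading.
- arm.get_calibration(name): a dict with "camera_matrix" (3x3 intrinsics, pixels), "k1" (the pictures are not rectified: a ray, as slopes to the right and down, at radius r is drawn at 1 + k1 r^2 times it, then the intrinsics apply), "R" (3x3) and "t" (3): a world point X has camera coordinates R X + t. Camera axes: x right, y down, z forward; pixel columns grow to the right and rows downward; lengths in mm; the calibration is good to about 2 mm. A picture is of the moment at which its call begins. get_calibration takes no time and is no camera call.
- arm.job_done(): hands the job in, once; it reports no verdict.
The state is a dict: "clock": time; "joints": joint angles; "joint_vel": joint speeds; "joint_efforts": joint torques, N m; "position": TCP position; "ee_rot": TCP orientation; "contact_force": force on the tool from outside, world axes, zero at the start; "wrist_torque": the same for the moment, N m; "gripper_width": finger opening in mm.
Only numpy, scipy, OpenCV 4.12 (cv2) and the standard library are available. Lean on these libraries where they do the work, as an engineer would, in place of code of your own. Each camera call takes 0.05 s, during which the arm holds its last target. There are 200 camera calls.

## Working session

There is one attempt and no reset: what is moved stays moved. The work goes in short steps, Python scripts to look and compute and a tool call to move; the robot and the scene stay as the last step left them, time stands still between calls to the robot, and variables do not carry over. Pictures are saved under pics/ and viewed, about 12 in all and at most 16, crops included, and the job is handed in when it is done.

Besides the shell and the picture viewer there is one more tool, called as name([rows], argument=value, ...), one row to a line, values as JSON. move_arm: Moves the arm, as the interface text tells. Its arguments: {"type":"object","properties":{"moves":{"type":"array","items":{"type":"object","properties":{"gripper":{"type":"number"},"xyz":{"type":"array","items":{"type":"number"}},"angular":{"type":"array","items":{"type":"number"}}}}}},"required":["moves"]}

```bash
mkdir -p pics; ls
cat > h.py <<'E'
import sys; sys.path.insert(0,'.')
import numpy as np, cv2
from bench import arm
def grab(n,f=None):
    im,d=arm.get_image(n)
    if f: cv2.imwrite('pics/'+f,im); np.save('pics/'+f[:-4]+'.npy',d)
    return im,d
def world(n,d,u,v,z=None):
    c=arm.get_calibration(n);K=np.array(c['camera_matrix']);R=np.array(c['R']);t=np.array(c['t']).ravel()
    u=np.atleast_1d(u).astype(float);v=np.atleast_1d(v).astype(float)
    p=cv2.undistortPoints(np.stack([u,v],-1).reshape(-1,1,2),K,np.array([c['k1'],0,0,0.]))[:,0]
    r=np.c_[p,np.ones(len(p))]
    if z is None: X=r*d[v.astype(int),u.astype(int)][:,None]
    else:
        o=-R.T@t; w=r@R; return o+w*((z-o[2])/w[:,2])[:,None]
    return (X-t)@R
E
python3 - <<'E'
from h import *
for n in('scene','top'):
    grab(n,n+'0.png'); print(n,arm.get_calibration(n))
print(arm.read_state())
E
```

```text
pics
scene {'camera_matrix': array([[489.54106553,   0.        , 317.5294419 ],
       [  0.        , 489.54106553, 241.5403385 ],
       [  0.        ,   0.        ,   1.        ]]), 'k1': -0.021854618201700933, 'R': array([[-0.30494931,  0.95219166,  0.01835647],
       [ 0.72887466,  0.24574886, -0.63902209],
       [-0.61298259, -0.18148978, -0.76896932]]), 't': array([ 121.47997278, -344.89936405, 1447.75017862])}
top {'camera_matrix': array([[498.32819786,   0.        , 316.91614073],
       [  0.        , 498.32819786, 240.99539407],
       [  0.        ,   0.        ,   1.        ]]), 'k1': -0.06774086603464403, 'R': array([[-0.02775888, -0.99939871,  0.02077668],
       [-0.9919014 ,  0.02496169, -0.12453327],
       [ 0.12393977, -0.02406533, -0.99199788]]), 't': array([  35.53461912,  546.12419263, 1182.33824582])}
{'clock': 0.1, 'joints': array([ 1.58759202e+00,  3.85498467e-01,  6.76370341e-03, -4.79736025e-04,
       -1.19400838e+00, -2.58602454e-01]), 'joint_vel': array([-0.00116827, -0.00137832,  0.00365828,  0.00358165,  0.00037088,
       -0.0006173 ]), 'joint_efforts': array([-1.08072581e-03, -3.93324244e+01,  1.88927740e+01,  4.19795170e+00,
       -2.60244953e-03,  4.50833952e-06]), 'position': array([149.51305969, 606.34776639, 249.01342318]), 'ee_rot': array([ 9.92688916e-01, -1.20696808e-01, -8.72308701e-05,  9.94798657e-04]), 'contact_force': array([ 0.69425343, -0.66557428, -0.22537436]), 'wrist_torque': array([-0.06144725, -0.0049078 , -0.0070767 ]), 'gripper_width': 85.05225556400018}
```

View pics/scene0.png

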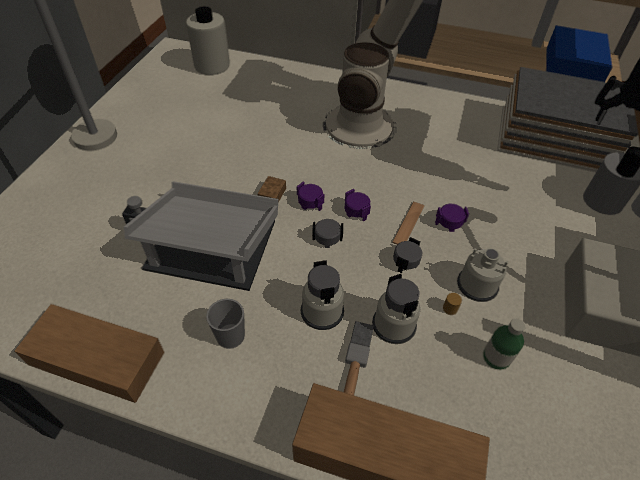

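View pics/top0.png

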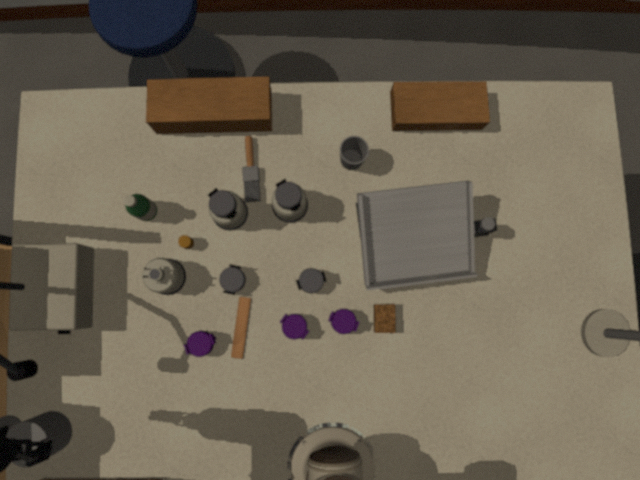

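The scene shows two capped jars (top view 227,208 and 289,200), an open jar (162,275), loose grey caps (232,279) and (311,280), three purple ones, and the pin head at (487,226). I'll enlarge these next.

Run:
```python
from h import *
im=cv2.imread('pics/top0.png');d=np.load('pics/top0.npy')
g=lambda a:(255*(a/255.)**.5).astype(np.uint8)
a=cv2.resize(g(im[170:310,195:335]),(560,560),interpolation=cv2.INTER_CUBIC)
b=cv2.resize(g(im[195:265,455:515]),(240,280),interpolation=cv2.INTER_CUBIC)
c=np.zeros((560,800,3),np.uint8);c[:,:560]=a;c[:280,560:]=b
s=cv2.imread('pics/scene0.png');e=cv2.resize(g(s[180:250,105:165]),(240,280),interpolation=cv2.INTER_CUBIC);c[280:,560:]=e
cv2.imwrite('pics/c1.png',c)
s=g(s[205:345,285:435]);cv2.imwrite('pics/c2.png',cv2.resize(s,None,fx=4,fy=4,interpolation=cv2.INTER_CUBIC))
# world map
vv,uu=np.mgrid[0:480,0:640];W=world('top',d,uu.ravel(),vv.ravel()).reshape(480,640,3)
np.save('W.npy',W)
for (u,v,lo,hi) in [(222,203,118,135),(288,195,118,135),(232,279,30,50),(311,280,30,50),(487,226,80,140)]:
    w=W[v-25:v+26,u-25:u+26].reshape(-1,3);m=(w[:,2]>lo)&(w[:,2]<hi);q=w[m]
    print(u,v,m.sum(),q.mean(0).round(1),np.median(q,0).round(1),q.min(0).round(),q.max(0).round())
# deck
for u,v in [(380,210),(415,200),(450,200),(380,260),(415,260),(450,265),(415,235),(360,200),(470,190),(366,285),(472,275)]: print(u,v,W[v,u].round(1))
print('table',W[370,420],W[370,270])
```

```text
222 203 632 [627.8 237.1 124.8] [627.8 237.1 124.6] [594. 207. 118.] [663. 268. 134.]
288 195 621 [643.6  87.7 125. ] [643.3  88.2 124.8] [609.  59. 118.] [679. 118. 135.]
232 279 571 [460.  227.7  41.2] [459.7 227.8  41.1] [423. 197.  32.] [495. 259.  50.]
311 280 557 [452.4  39.6  41.2] [452.3  39.9  41.1] [423.   4.  31.] [483.  77.  50.]
487 226 520 [ 578.6 -347.7   99.6] [ 576.6 -339.3  101. ] [ 518. -393.   80.] [ 626. -322.  122.]
380 210 [ 607.9 -126.7   99.2]
415 200 [ 628.  -208.3  108.8]
450 200 [ 627.8 -293.2  101.4]
380 260 [ 494.5 -128.1   55.5]
415 260 [ 492.8 -214.1   49.1]
450 265 [ 479.  -302.    38.8]
415 235 [ 550.4 -211.7   73.6]
360 200 [625.8 -76.9 132.6]
470 190 [ 645.5 -334.6  125.3]
366 285 [435.7 -91.7  59.1]
472 275 [ 451.6 -345.2   68.3]
table [ 225.06771315 -224.53599845   -1.35629092] [237.00586415 143.49862577  -1.48740926]
```

View pics/c1.png

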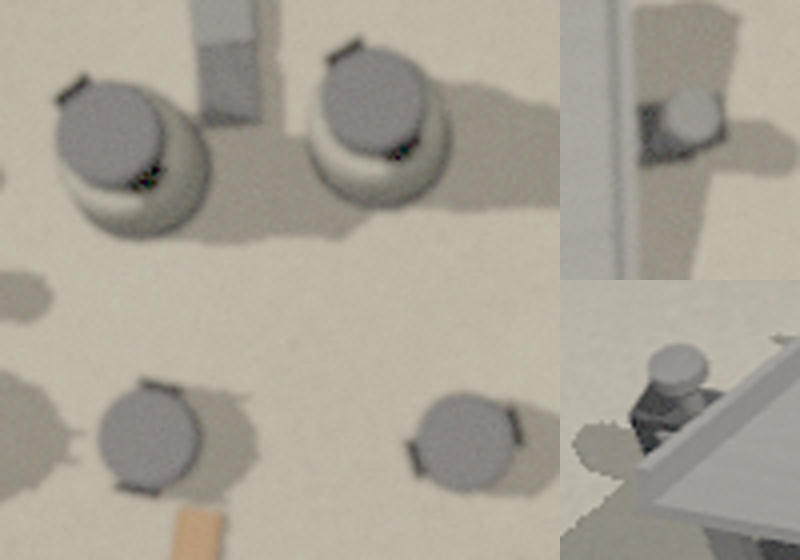

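View pics/c2.png

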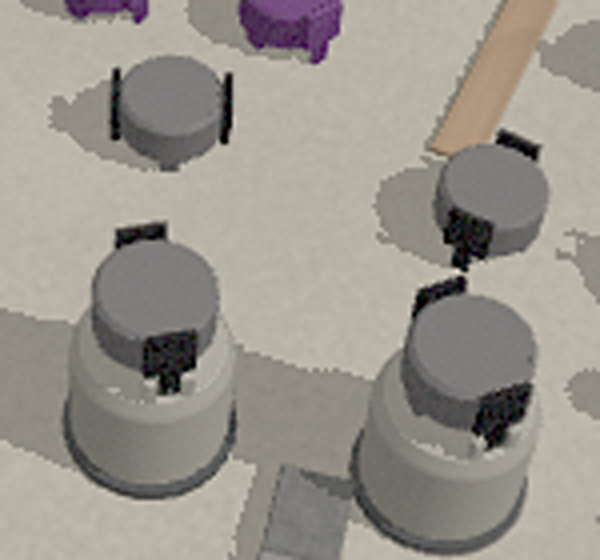

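Two jarred caps: disc centres at crop (110,135) and (373,100). Two loose: (150,440) and (466,442). The tabs are clear. Pin head is at crop (692,115). Next I turn these into world positions.

Run:
```python
from h import *
W=np.load('W.npy')
P=lambda x,y,z:world('top',None,195+(x-1.5)/4,170+(y-1.5)/4,z)[0]
for n,c,a,b,z in [('jarL',(110,135),(73,90),(145,178),84),('jarR',(373,100),(346,52),(402,150),84),('looseL',(150,440),(160,385),(137,488),0),('looseR',(466,442),(515,426),(416,459),0)]:
    C=P(*c,z+41);A=P(*a,z+46);B=P(*b,z+40);e=B-A
    print(n,C.round(1),'tabmid',((A+B)/2).round(1),'len',np.linalg.norm(e[:2]).round(),'ang tab axis deg',np.degrees(np.arctan2(e[1],e[0])).round(1),
     'a->C',np.degrees(np.arctan2(*(C-A)[1::-1])).round(1),'C->b',np.degrees(np.arctan2(*(B-C)[1::-1])).round(1))
# top-disc centroids within tight z
for (u,v,z) in [(222,203,125),(288,195,125),(232,279,41),(311,280,41)]:
    w=W[v-22:v+23,u-22:u+23].reshape(-1,3);q=w[abs(w[:,2]-z)<2.5];c,r=cv2.minEnclosingCircle(q[:,:2].astype(np.float32));print('disc',q.mean(0).round(1),len(q),c,r)
w=W[205:245,470:505].reshape(-1,3)
h=np.array([W[v,u] for v in range(218,231) for u in range(482,495)]);print('pin z',np.sort(h[:,2].round())[::-1][:60])
for z in (105,112,120):print('pin',world('top',None,455+(132-1.5)/4,195+(115-1.5)/4,z))
m=w[(w[:,2]>104)&(w[:,1]<-345)];print('pinhead pts',m.mean(0),len(m),m.min(0),m.max(0))
q=W[195:270:3,378:455:3].reshape(-1,3);A=np.c_[q[:,:2],np.ones(len(q))];s,_,_,_=np.linalg.lstsq(A,q[:,2],rcond=None);r=q[:,2]-A@s;k=abs(r)<4;s=np.linalg.lstsq(A[k],q[k,2],rcond=None)[0];print('deck plane',s,k.mean(),np.degrees(np.arctan(np.hypot(*s[:2]))),np.degrees(np.arctan2(s[1],s[0])))
# above plane pts (rims/stop)
R=W[175:295,350:485].reshape(-1,3);h=R[:,2]-(R[:,:2]@s[:2]+s[2]);k=(h>14)&(h<40)&(R[:,2]>20)
np.save('rim.npy',np.c_[R[k],h[k]]);print(k.sum())
f=np.array([np.cos(np.arctan2(s[1],s[0])),np.sin(np.arctan2(s[1],s[0]))]);l=np.array([-f[1],f[0]])
X=R[k][:,:2];t=X@f;y=X@l
print('along',np.percentile(t,[0,2,50,98,100]).round(),'across',np.percentile(y,[0,1,5,50,95,99,100]).round(1))
print('hist',np.histogram(y,bins=np.arange(y.min(),y.max()+5,5)),)
print(np.histogram(t,bins=np.arange(t.min(),t.max()+5,5)),f)
```

```text
jarL [627.1 236.5 125. ] tabmid [627.3 236.8 127. ] len 64.0 ang tab axis deg -141.9 a->C -141.7 C->b -142.0
jarR [643.7  86.6 125. ] tabmid [642.7  86.  127. ] len 64.0 ang tab axis deg -151.6 a->C -151.7 C->b -151.5
looseL [457.7 227.3  41. ] tabmid [459.7 227.9  43. ] len 63.0 ang tab axis deg 166.0 a->C 167.9 C->b 164.0
looseR [451.6  37.8  41. ] tabmid [451.2  38.1  43. ] len 62.0 ang tab axis deg 106.7 a->C 106.1 C->b 107.2
disc [628.1 237.3 124.8] 423 (629.1994018554688, 236.4867706298828) 36.452152252197266
disc [644.   87.7 125. ] 426 (643.7113037109375, 88.55985260009766) 36.62135696411133
disc [459.4 227.8  41. ] 394 (459.8654479980469, 227.26116943359375) 35.720584869384766
disc [452.7  40.1  41. ] 376 (455.654296875, 40.33835220336914) 36.27597427368164
pin z [1240.  115.  114.  114.  114.  113.  112.  112.  112.  112.  112.  112.
  112.  112.  112.  112.  112.  112.  112.  112.  111.  111.  111.  111.
  111.  111.  111.  111.  111.  111.  111.  111.  110.  110.  110.  110.
  110.  110.  110.  110.  110.  110.  110.  110.  110.  110.  110.  110.
  110.  110.  110.  110. 
[... 2355 characters left out ...]
   361.32030688, 366.32030688, 371.32030688, 376.32030688,
       381.32030688, 386.32030688, 391.32030688, 396.32030688,
       401.32030688, 406.32030688, 411.32030688, 416.32030688,
       421.32030688, 426.32030688, 431.32030688, 436.32030688,
       441.32030688, 446.32030688, 451.32030688, 456.32030688,
       461.32030688, 466.32030688, 471.32030688, 476.32030688,
       481.32030688, 486.32030688, 491.32030688, 496.32030688,
       501.32030688, 506.32030688, 511.32030688, 516.32030688,
       521.32030688, 526.32030688, 531.32030688, 536.32030688,
       541.32030688, 546.32030688, 551.32030688, 556.32030688,
       561.32030688, 566.32030688, 571.32030688])) [0.93982702 0.34165067]
```

```bash
cat >> h.py <<'E'
from scipy.spatial.transform import Rotation as Ro
import json
def rot(phi,tilt=0,psi=0):
    """tool down with tool-x heading phi (deg); tilt: deg about deck y (heading psi) so the fingers point up-slope"""
    c,s=np.cos(np.radians(phi)),np.sin(np.radians(phi))
    R=Ro.from_matrix(np.array([[c,s,0],[s,-c,0],[0,0,-1.]]))
    p=np.radians(psi); return Ro.from_rotvec(-np.radians(tilt)*np.array([-np.sin(p),np.cos(p),0]))*R
def getcmd():
    c=json.load(open('cmd.json'));return np.array(c['p']),Ro.from_quat(c['q'])
def row(p,R,save=False):
    """round xyz (cm) and angular from the commanded pose to world pose (p mm,R)"""
    p0,R0=getcmd();x=np.round(R0.inv().apply(np.array(p)-p0)/10,2);w=np.round((R0.inv()*R).as_rotvec(),3)
    rows=max(np.linalg.norm(x)/6.25,np.linalg.norm(w)/.1867)
    print(x.tolist(),w.tolist(),'rows>=%.1f'%rows)
    if save: json.dump(dict(p=list(p0+R0.apply(x*10)),q=list((R0*Ro.from_rotvec(w)).as_quat())),open('cmd.json','w'))
def st():
    s=arm.read_state();p0,R0=getcmd()
    print('t%.2f'%s['clock'],'pos',s['position'].round(1),'err',(s['position']-p0).round(1),'roterr',np.degrees((R0.inv()*Ro.from_quat(s['ee_rot'])).as_rotvec()).round(1),'F',s['contact_force'].round(1),'T',s['wrist_torque'].round(2),'w%.1f'%s['gripper_width'],'J',s['joints'].round(2))
E
python3 - <<'E'
from h import *
json.dump(dict(p=[149.625,606.804,250.012],q=[9.92688916e-01,-1.20696808e-01,0,0]),open('cmd.json','w'))
st()
from scipy.optimize import least_squares
W=np.load('W.npy')
q=W[200:262:2,376:458:2].reshape(-1,3)
f=lambda s:s[0]*(q[:,0]-560)+s[1]*(q[:,1]+210)+s[2]-q[:,2]
r=least_squares(f,[.4,0,75],loss='cauchy',f_scale=2);s=r.x
print('plane',s,np.degrees(np.arctan(np.hypot(s[0],s[1]))),'yaw',np.degrees(np.arctan2(s[1],s[0])),np.median(abs(r.fun)))
for u in(380,400,420,440,460):print([W[v,u].round(0).tolist() for v in(200,215,230,245,260)])
im=cv2.imread('pics/top0.png');g=(255*(im[165:305,340:500]/255.)**.6).astype(np.uint8)
cv2.imwrite('pics/c3.png',cv2.resize(g,None,fx=4,fy=4,interpolation=cv2.INTER_CUBIC))
E
```

```text
t0.10 pos [149.5 606.3 249. ] err [-0.1 -0.5 -1. ] roterr [-0.1  0.   0. ] F [ 0.7 -0.7 -0.2] T [-0.06 -0.   -0.01] w85.1 J [ 1.59  0.39  0.01 -0.   -1.19 -0.26]
plane [4.08280416e-01 3.76729063e-02 7.80843958e+01] 22.29435570527681 yaw 5.27187596877543 1.6389798928976234
[[631.0, -127.0, 104.0], [596.0, -126.0, 97.0], [563.0, -127.0, 82.0], [529.0, -128.0, 70.0], [495.0, -128.0, 56.0]]
[[630.0, -174.0, 103.0], [596.0, -174.0, 96.0], [562.0, -175.0, 81.0], [528.0, -176.0, 66.0], [494.0, -177.0, 51.0]]
[[628.0, -220.0, 109.0], [596.0, -223.0, 88.0], [561.0, -223.0, 78.0], [527.0, -225.0, 64.0], [492.0, -226.0, 52.0]]
[[627.0, -268.0, 105.0], [595.0, -271.0, 88.0], [561.0, -273.0, 74.0], [526.0, -274.0, 61.0], [491.0, -276.0, 47.0]]
[[628.0, -319.0, 97.0], [594.0, -319.0, 89.0], [560.0, -321.0, 74.0], [525.0, -324.0, 58.0], [490.0, -326.0, 45.0]]
```

Run:
```python
from h import *
row([568.5,-376,250],rot(0)); row([350,480,250],rot(0));
```

```text
[64.22, 85.38, 0.0] [0.0, 0.0, -0.242] rows>=17.1
[22.49, 7.51, 0.0] [0.0, 0.0, -0.242] rows>=3.8
```

View pics/c3.png

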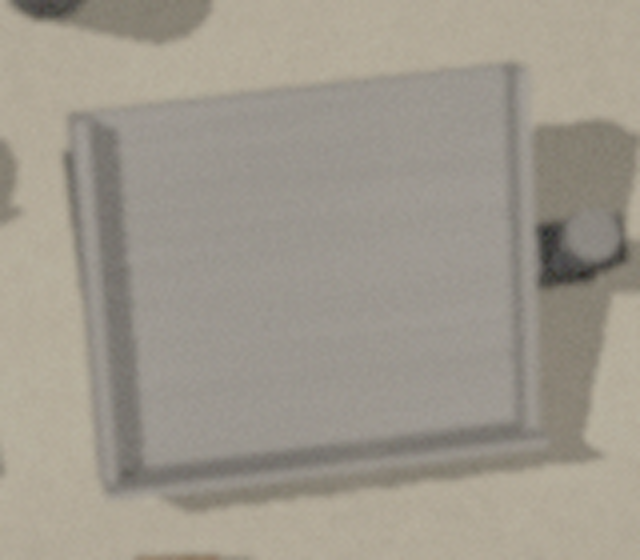

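```bash
cat > deck.py <<'E'
from h import *
from scipy.optimize import least_squares
c=arm.get_calibration('top');K=c['camera_matrix'];Rc=c['R'];tc=np.array(c['t']).ravel()
def proj(X): return cv2.projectPoints(np.array(X,float).reshape(-1,1,3),cv2.Rodrigues(Rc)[0],tc,K,np.array([c['k1'],0,0,0.]))[0][:,0]
def deckR(psi): return Ro.from_euler('ZY',[psi,-22],degrees=True)  # x up-slope, z out of surface
obj=np.array([[220,125,20],[220,-125,20],[5,125,20],[5,-125,20],[220,125,0],[220,-125,0]],float)
uv=np.array([[97,117],[514,67],[127,465],[526,430],[100,113],[508,66]],float)
uv=np.array([340,165])+(uv-1.5)/4
f=lambda p:(proj(deckR(p[3]).apply(obj)+p[:3])-uv).ravel()
if __name__=='__main__':
    for fixz in (None,1):
        g=(lambda p:f(p)) 
        r=least_squares(g,[450,-220,30,5]);print(r.x.round(1),r.fun.round(1))
    W=np.load('W.npy');D=deckR(r.x[3]);q=D.inv().apply(W[200:262:2,376:458:2].reshape(-1,3)-r.x[:3]);print('surface z in deck frame',np.median(q[:,2]))
E
python3 deck.py
```

```text
[ 458.7 -231.3   12.7    4.9] [ 0.5  0.1  1.5  1.5 -0.5  0.5  0.1 -2.5 -1.6 -0.3 -0.   0.6]
[ 458.7 -231.3   12.7    4.9] [ 0.5  0.1  1.5  1.5 -0.5  0.5  0.1 -2.5 -1.6 -0.3 -0.   0.6]
surface z in deck frame 22.048245942095797
```

move_arm([
  {"gripper":1,"xyz":[20,5,0],"angular":[0,0,-0.1]},
  {"gripper":1,"xyz":[22.5,7.5,0],"angular":[0,0,-0.242]},
  {"gripper":1,"xyz":[22.5,7.5,0],"angular":[0,0,-0.242]},
  {"gripper":1,"xyz":[22.5,7.5,0],"angular":[0,0,-0.242]},
  {"gripper":1,"xyz":[22.5,7.5,0],"angular":[0,0,-0.242]},
  {"gripper":1,"xyz":[22.5,7.5,0],"angular":[0,0,-0.242]},
])

```text
clock: 0.85
position: [350.1, 479.9, 249.6]
ee_rot: [1.0, -0.0, -0.0, 0.0]
contact_force: [-0.0, 0.3, -0.8]
gripper_width: 85.6
```

Run:
```python
from deck import *
json.dump(dict(p=[149.625,606.804,250.012],q=[9.92688916e-01,-1.20696808e-01,0,0]),open('cmd.json','w'))
p0,R0=getcmd();json.dump(dict(p=list(p0+R0.apply([225,75,0])),q=list((R0*Ro.from_rotvec([0,0,-.242])).as_quat())),open('cmd.json','w'));st()
W=np.load('W.npy');S=W[200:262:2,376:458:2].reshape(-1,3)
def F(p):
    z=deckR(p[3]).inv().apply(S-p[:3])[:,2]
    return np.r_[f(p),np.median(z)]
r=least_squares(F,[450,-220,30,5]);print(r.x.round(1),r.fun.round(1))
row([568.5,-376,250],rot(-90),True)
```

```text
t0.85 pos [350.1 479.9 249.6] err [ 0.  -0.2 -0.4] roterr [-0. -0.  0.] F [-0.   0.3 -0.8] T [ 0.04  0.02 -0.  ] w85.6 J [ 1.21  0.33 -0.07 -0.   -1.17  0.36]
[ 454.8 -226.4   34.6    5. ] [-0.5 -0.2  2.5  0.9 -1.3  1.8  1.2 -1.5 -2.6 -0.6  0.9 -0.1  0.5]
[21.84, 85.61, 0.0] [0.0, 0.0, 1.571] rows>=14.1
```

move_arm([
  {"gripper":-1,"xyz":[1.5,6,0],"angular":[0,0,0.112]},
  {"gripper":-1,"xyz":[3,12,0],"angular":[0,0,0.224]},
  {"gripper":-1,"xyz":[4.5,18,0],"angular":[0,0,0.337]},
  {"gripper":-1,"xyz":[6,24,0],"angular":[0,0,0.449]},
  {"gripper":-1,"xyz":[7.5,30,0],"angular":[0,0,0.561]},
  {"gripper":-1,"xyz":[9,36,0],"angular":[0,0,0.673]},
  {"gripper":-1,"xyz":[10.5,42,0],"angular":[0,0,0.785]},
  {"gripper":-1,"xyz":[12.5,48,0],"angular":[0,0,0.785]},
  {"gripper":-1,"xyz":[14.5,54,0],"angular":[0,0,0.785]},
  {"gripper":-1,"xyz":[16,60,0],"angular":[0,0,0.785]},
])

```text
clock: 2.1
position: [511.0, -119.6, 250.1]
ee_rot: [0.925, -0.381, 0.0, -0.0]
contact_force: [0.7, -0.3, 0.5]
gripper_width: -0.1
```

```bash
cat >> h.py <<'E'
def setcmd(p,R): json.dump(dict(p=[float(v) for v in p],q=list(R.as_quat())),open('cmd.json','w'))
E
python3 - <<'E'
from h import *
setcmd([510.1,-120.1,250],rot(-44.98));st()
row([568.5,-376,180],rot(-90));row([568.5,-376,140],rot(-90),True)
E
```

```text
t2.10 pos [ 511.  -119.6  250.1] err [0.9 0.5 0.1] roterr [ 0.   0.  -0.2] F [ 0.7 -0.3  0.5] T [ 0.05 -0.12 -0.01] w-0.1 J [ 0.08  0.21 -0.24 -0.   -1.12  0.71]
[22.22, 13.97, 7.0] [0.0, 0.0, 0.786] rows>=4.3
[22.22, 13.97, 11.0] [0.0, 0.0, 0.786] rows>=4.6
```

move_arm([
  {"gripper":-1,"xyz":[5.5,3.5,0],"angular":[0,0,0.19]},
  {"gripper":-1,"xyz":[11,7,0],"angular":[0,0,0.38]},
  {"gripper":-1,"xyz":[16.5,10.5,1],"angular":[0,0,0.57]},
  {"gripper":-1,"xyz":[22.22,13.97,3],"angular":[0,0,0.786]},
  {"gripper":-1,"xyz":[22.22,13.97,7],"angular":[0,0,0.786]},
  {"gripper":-1,"xyz":[22.22,13.97,11],"angular":[0,0,0.786]},
  {"gripper":-1,"xyz":[22.22,13.97,11],"angular":[0,0,0.786]},
  {"gripper":-1,"xyz":[22.22,13.97,11],"angular":[0,0,0.786]},
])

```text
clock: 3.1
position: [570.1, -374.5, 141.8]
ee_rot: [0.708, -0.706, 0.001, -0.0]
contact_force: [0.2, -0.2, 0.7]
gripper_width: -0.1
```

Run:
```python
from h import *
st()
im,_=grab('scene');a=im[165:255,80:200];im2,_=grab('top');b=im2[180:270,440:560]
o=np.vstack([a,b]);cv2.imwrite('pics/p4.png',cv2.resize((255*(np.hstack([a,b])/255.)**.6).astype(np.uint8),None,fx=3,fy=3,interpolation=cv2.INTER_CUBIC))
```

```text
t3.10 pos [ 570.1 -374.5  141.8] err [1.6 1.5 1.8] roterr [ 0.1  0.1 -0.1] F [ 0.2 -0.2  0.7] T [-0.03 -0.01 -0.  ] w-0.1 J [-0.34  0.56  0.02  0.   -1.03  0.35]
```

View pics/p4.png

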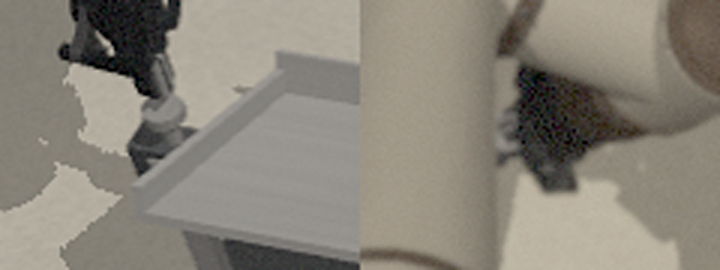

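The closed fingertips stand over the pin head, at about (160,100) in the picture. Pressing now.

move_arm([
  {"gripper":-1,"xyz":[0,0,0.8],"angular":[0,0,0]},
  {"gripper":-1,"xyz":[0,0,1.4],"angular":[0,0,0]},
  {"gripper":-1,"xyz":[0,0,2.0],"angular":[0,0,0]},
  {"gripper":-1,"xyz":[0,0,2.5],"angular":[0,0,0]},
  {"gripper":-1,"xyz":[0,0,3.0],"angular":[0,0,0]},
  {"gripper":-1,"xyz":[0,0,3.4],"angular":[0,0,0]},
  {"gripper":-1,"xyz":[0,0,3.6],"angular":[0,0,0]},
  {"gripper":-1,"xyz":[0,0,3.6],"angular":[0,0,0]},
])

```text
clock: 4.2
position: [568.7, -374.9, 103.8]
ee_rot: [0.707, -0.707, 0.0, -0.0]
contact_force: [-0.2, 2.1, 2.3]
gripper_width: -0.3
```

move_arm([
  {"gripper":-1,"xyz":[0,0,0.1],"angular":[0,0,0]},
  {"gripper":-1,"xyz":[0,0,0.2],"angular":[0,0,0]},
  {"gripper":-1,"xyz":[0,0,0.3],"angular":[0,0,0]},
  {"gripper":-1,"xyz":[0,0,0.3],"angular":[0,0,0]},
])

```text
clock: 4.7
position: [568.7, -375.0, 103.8]
ee_rot: [0.707, -0.707, 0.001, 0.0]
contact_force: [-1.6, 5.7, 12.0]
gripper_width: -0.0
```

Run:
```python
from h import *
setcmd([568.5,-376,101],rot(-90));st()
row([568.5,-376,220],rot(-90));row([552,-316,220],rot(-75));row([452.5,38.7,220],rot(16.7));row([452.5,38.7,120],rot(16.7),True)
```

```text
t4.70 pos [ 568.7 -375.   103.8] err [0.2 1.  2.8] roterr [ 0.1  0.1 -0. ] F [-1.6  5.7 12. ] T [ 1.6   0.69 -0.03] w-0.0 J [-0.35  0.6  -0.02  0.   -0.95  0.35]
[0.0, 0.0, -11.9] [0.0, 0.0, 0.0] rows>=1.9
[-6.0, 1.65, -11.9] [0.0, 0.0, -0.262] rows>=2.1
[-41.47, 11.6, -11.9] [0.0, 0.0, -1.862] rows>=10.0
[-41.47, 11.6, -1.9] [0.0, 0.0, -1.862] rows>=10.0
```

move_arm([
  {"gripper":-1,"xyz":[0,0,-6],"angular":[0,0,0]},
  {"gripper":-1,"xyz":[0,0,-11.9],"angular":[0,0,0]},
  {"gripper":1,"xyz":[-5,1.5,-11.9],"angular":[0,0,-0.18]},
  {"gripper":1,"xyz":[-10,3,-11.9],"angular":[0,0,-0.36]},
  {"gripper":1,"xyz":[-15.5,4.5,-11.9],"angular":[0,0,-0.54]},
  {"gripper":1,"xyz":[-21,6,-11.9],"angular":[0,0,-0.72]},
  {"gripper":1,"xyz":[-26.5,7.5,-11.9],"angular":[0,0,-0.9]},
  {"gripper":1,"xyz":[-32,9,-11.9],"angular":[0,0,-1.08]},
  {"gripper":1,"xyz":[-37,10.5,-11.9],"angular":[0,0,-1.26]},
  {"gripper":1,"xyz":[-41.47,11.6,-11.9],"angular":[0,0,-1.44]},
])

```text
clock: 5.95
position: [451.5, 40.8, 219.6]
ee_rot: [0.998, -0.062, -0.0, 0.0]
contact_force: [0.5, 0.2, 0.6]
gripper_width: 85.5
```

Run:
```python
from h import *
setcmd([452.5,38.7,220],rot(-90+np.degrees(1.44)));st()
grab('top','top5.png');grab('scene','scene5.png')
row([452.5,38.7,100],rot(16.7))
t=cv2.imread('pics/top5.png');s=cv2.imread('pics/scene5.png')
d=np.load('pics/top5.npy');vv,uu=np.mgrid[0:480,0:640];W=world('top',d,uu.ravel(),vv.ravel()).reshape(480,640,3);np.save('W5.npy',W)
m=W[212:240,478:500].reshape(-1,3);m=m[(m[:,2]>79)&(m[:,2]<120)&(m[:,1]<-360)];print('pin z',np.median(m,0),len(m))
g=lambda a:(255*(a/255.)**.6).astype(np.uint8)
a=cv2.resize(g(s[170:350,100:440]),(680,360));b=cv2.resize(g(t[185:265,445:525]),(240,240),interpolation=cv2.INTER_CUBIC);c=cv2.resize(g(t[150:350,150:350]),(240,240))
o=np.zeros((600,680,3),np.uint8);o[:360]=a;o[360:,:240]=b;o[360:,240:480]=c;cv2.imwrite('pics/p5.png',o)
```

```text
t5.95 pos [451.5  40.8 219.6] err [-1.   2.1 -0.4] roterr [-0.  -0.  -0.3] F [0.5 0.2 0.6] T [ 0.01 -0.07  0.03] w85.5 J [ 0.45  0.12 -0.44  0.   -1.01  1.  ]
[0.0, 0.0, 12.0] [0.0, 0.0, -0.422] rows>=2.3
pin z [ 568.57423686 -376.45987665   84.90546962] 142
```

View pics/p5.png

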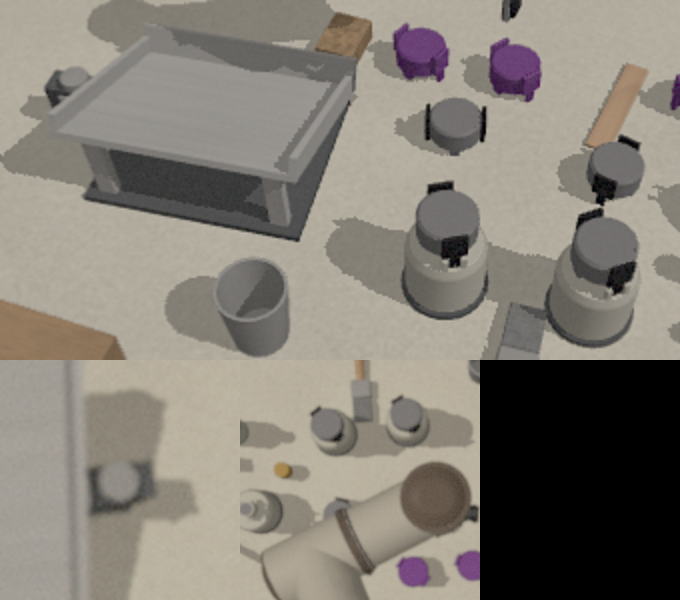

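Pin head reads 84.9 mm, so it is home. The loose right cap is unmoved at scene (327,231), so I descend and grip it.

move_arm([
  {"gripper":1,"xyz":[0,0,5],"angular":[0,0,-0.18]},
  {"gripper":1,"xyz":[0,0,10],"angular":[0,0,-0.36]},
  {"gripper":1,"xyz":[0,0,14],"angular":[0,0,-0.422]},
  {"gripper":1,"xyz":[0,0,17],"angular":[0,0,-0.422]},
  {"gripper":1,"xyz":[0,0,18.6],"angular":[0,0,-0.422]},
  {"gripper":1,"xyz":[0,0,18.6],"angular":[0,0,-0.422]},
  {"gripper":-1,"xyz":[0,0,18.6],"angular":[0,0,-0.422]},
  {"gripper":-1,"xyz":[0,0,18.6],"angular":[0,0,-0.422]},
  {"gripper":-1,"xyz":[0,0,18.6],"angular":[0,0,-0.422]},
  {"gripper":-1,"xyz":[0,0,18.6],"angular":[0,0,-0.422]},
])

```text
clock: 7.3
position: [453.6, 39.7, 36.9]
ee_rot: [0.989, 0.145, 0.002, -0.0]
contact_force: [-3.6, -2.4, 17.0]
gripper_width: 54.5
```

```bash
cat >> h.py <<'E'
DO=np.array([454.8,-226.4,34.6]);PSI=5.0;DR=Ro.from_euler('ZY',[PSI,-22],degrees=True)
def deckpose(x,y,h=38): return DO+DR.apply([x,y,h]),rot(PSI,22,PSI)
E
python3 - <<'E'
from h import *
setcmd([452.5,38.7,34],rot(16.7));st()
for x,y,h in [(165,45,140),(165,45,38)]:
    p,R=deckpose(x,y,h);print(p.round(1));row(p,R)
row([452.5,38.7,220],rot(16.7))
row([480,-10,230],rot(16.7))
print(DR.apply([[1,0,0],[0,1,0],[0,0,1]]), deckpose(165,45)[1].as_matrix())
E
```

```text
t7.30 pos [453.6  39.7  36.9] err [1.1 1.  2.9] roterr [-0.   0.2  0. ] F [-3.6 -2.4 17. ] T [-0.61  0.97 -0.14] w54.5 J [ 0.45  0.39 -0.66  0.   -0.51  1.41]
[ 551.  -172.8  226.2]
[3.36, 23.09, -19.22] [-0.039, 0.383, 0.202] rows>=4.8
[ 589.1 -169.5  131.6]
[7.1, 23.87, -9.76] [-0.039, 0.383, 0.202] rows>=4.3
[0.0, 0.0, -18.6] [0.0, 0.0, 0.0] rows>=3.0
[1.23, 5.45, -19.6] [0.0, 0.0, 0.0] rows>=3.3
[[ 0.92365564  0.0808094   0.37460659]
 [-0.08715574  0.9961947   0.        ]
 [-0.3731811  -0.03264912  0.92718385]] [[ 0.92365564  0.08715574  0.3731811 ]
 [ 0.0808094  -0.9961947   0.03264912]
 [ 0.37460659  0.         -0.92718385]]
```

move_arm([
  {"gripper":-1,"xyz":[0,0,-3],"angular":[0,0,0]},
  {"gripper":-1,"xyz":[0,0,-8],"angular":[0,0,0]},
  {"gripper":-1,"xyz":[0,0,-14],"angular":[0,0,0]},
  {"gripper":-1,"xyz":[0,3,-19.2],"angular":[0,0,0]},
  {"gripper":-1,"xyz":[0.6,8,-19.2],"angular":[-0.01,0.1,0.05]},
  {"gripper":-1,"xyz":[1.5,13,-19.2],"angular":[-0.02,0.2,0.1]},
  {"gripper":-1,"xyz":[2.5,18,-19.2],"angular":[-0.03,0.3,0.15]},
  {"gripper":-1,"xyz":[3.36,23.09,-19.22],"angular":[-0.039,0.383,0.202]},
  {"gripper":-1,"xyz":[3.36,23.09,-19.22],"angular":[-0.039,0.383,0.202]},
  {"gripper":-1,"xyz":[3.36,23.09,-19.22],"angular":[-0.039,0.383,0.202]},
])

```text
clock: 8.55
position: [550.4, -171.8, 226.6]
ee_rot: [0.981, 0.042, 0.191, -0.008]
contact_force: [0.5, 0.3, -0.4]
gripper_width: 53.8
```

Run:
```python
from h import *
p,R=deckpose(165,45,140);setcmd(p,R);st()
s,_=grab('scene');g=lambda a:(255*(a/255.)**.6).astype(np.uint8)
cv2.imwrite('pics/p6.png',cv2.resize(g(s[80:280,90:350]),None,fx=2.5,fy=2.5,interpolation=cv2.INTER_CUBIC))
```

```text
t8.55 pos [ 550.4 -171.8  226.6] err [-0.7  1.   0.4] roterr [0.  0.  0.1] F [ 0.5  0.3 -0.4] T [-0.07  0.84  0.01] w53.8 J [-0.05  0.18 -0.37 -0.08 -0.64  1.76]
```

View pics/p6.png

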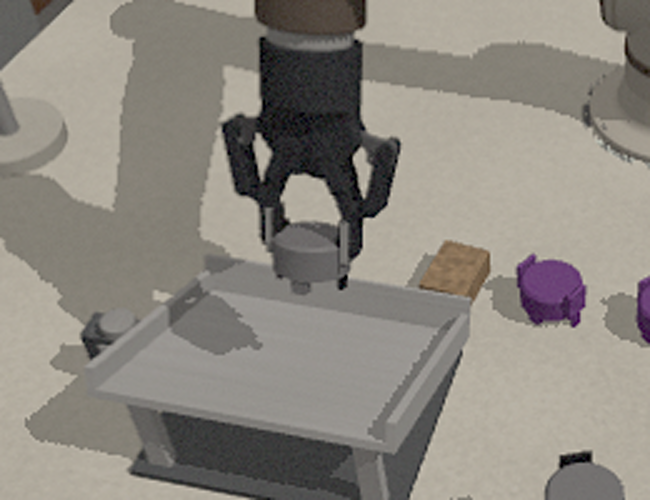

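Cap is held level with the deck at picture (312,250). Lowering and releasing.

move_arm([
  {"gripper":-1,"xyz":[0,0,5],"angular":[0,0,0]},
  {"gripper":-1,"xyz":[0,0,8.5],"angular":[0,0,0]},
  {"gripper":-1,"xyz":[0,0,10],"angular":[0,0,0]},
  {"gripper":-1,"xyz":[0,0,10],"angular":[0,0,0]},
  {"gripper":-1,"xyz":[0,0,10],"angular":[0,0,0]},
])

```text
clock: 9.22
position: [588.8, -168.0, 134.8]
ee_rot: [0.98, 0.043, 0.192, -0.008]
contact_force: [0.5, -0.3, -0.7]
gripper_width: 53.3
```

move_arm([
  {"gripper":-1,"xyz":[0,0,0.2],"angular":[0,0,0]},
  {"gripper":1,"xyz":[0,0,0.2],"angular":[0,0,0]},
  {"gripper":1,"xyz":[0,0,0.2],"angular":[0,0,0]},
  {"gripper":1,"xyz":[0,0,0.2],"angular":[0,0,0]},
  {"gripper":1,"xyz":[0,0,-1],"angular":[0,0,0]},
  {"gripper":1,"xyz":[0,0,-5],"angular":[0,0,0]},
  {"gripper":1,"xyz":[0,0,-10],"angular":[0,0,0]},
  {"gripper":1,"xyz":[0,0,-10],"angular":[0,0,0]},
])

```text
clock: 10.22
position: [552.1, -172.3, 232.1]
ee_rot: [0.98, 0.043, 0.196, -0.007]
contact_force: [-0.1, -0.2, -0.5]
gripper_width: 85.4
```

Run:
```python
from h import *
p,R=deckpose(165,45,140);setcmd(p,R);st()
s,_=grab('scene','scene7.png');g=lambda a:(255*(a/255.)**.6).astype(np.uint8)
cv2.imwrite('pics/p7.png',cv2.resize(g(s[80:330,90:430]),None,fx=2,fy=2,interpolation=cv2.INTER_CUBIC))
row([459.2,227.5,230],rot(76));row([459.2,227.5,230],rot(-104))
```

```text
t10.22 pos [ 552.1 -172.3  232.1] err [1.1 0.5 5.9] roterr [-0.1  0.6 -0. ] F [-0.1 -0.2 -0.5] T [-0.06  0.76  0.01] w85.4 J [-0.05  0.17 -0.36 -0.08 -0.64  1.76]
[-5.11, -40.68, -2.47] [0.238, -0.333, -1.223] rows>=6.9
[-5.11, -40.68, -2.47] [-0.365, -0.26, 1.876] rows>=10.3
```

View pics/p7.png

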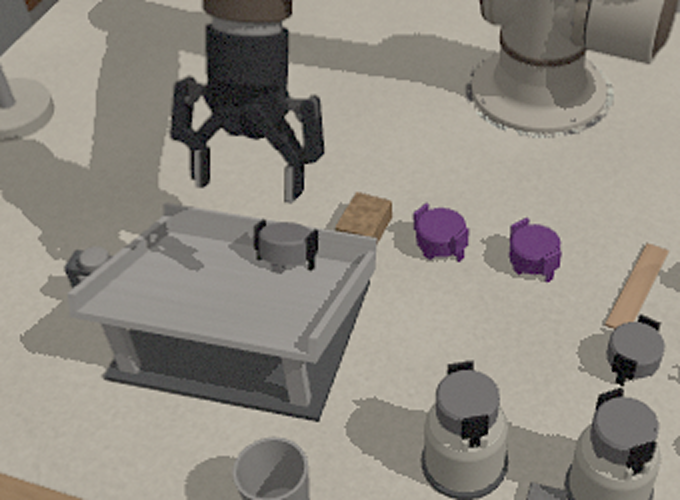

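First cap rests at the stop at picture (285,245). The loose left cap is unmoved at (408,254) in the full frame. Next I fetch it.

Run:
```python
from h import *
row([459.2,227.5,120],rot(76),True)
```

```text
[-9.23, -40.68, 7.73] [0.238, -0.333, -1.223] rows>=6.9
```

move_arm([
  {"gripper":1,"xyz":[-0.7,-5.8,-0.35],"angular":[0.034,-0.048,-0.175]},
  {"gripper":1,"xyz":[-1.4,-11.6,-0.7],"angular":[0.068,-0.095,-0.35]},
  {"gripper":1,"xyz":[-2.1,-17.4,-1.05],"angular":[0.102,-0.143,-0.524]},
  {"gripper":1,"xyz":[-2.9,-23.2,-1.4],"angular":[0.136,-0.19,-0.7]},
  {"gripper":1,"xyz":[-3.6,-29,-1.75],"angular":[0.17,-0.238,-0.874]},
  {"gripper":1,"xyz":[-4.4,-34.9,-2.1],"angular":[0.204,-0.285,-1.05]},
  {"gripper":1,"xyz":[-5.11,-40.68,-2.47],"angular":[0.238,-0.333,-1.223]},
  {"gripper":1,"xyz":[-5.11,-40.68,-2.47],"angular":[0.238,-0.333,-1.223]},
  {"gripper":1,"xyz":[-5.11,-40.68,-2.47],"angular":[0.238,-0.333,-1.223]},
])

```text
clock: 11.4
position: [458.8, 228.5, 229.0]
ee_rot: [0.788, 0.615, -0.001, -0.0]
contact_force: [-0.1, 0.6, -0.4]
gripper_width: 85.6
```

move_arm([
  {"gripper":1,"xyz":[0,0,6],"angular":[0,0,0]},
  {"gripper":1,"xyz":[0,0,12],"angular":[0,0,0]},
  {"gripper":1,"xyz":[0,0,16.5],"angular":[0,0,0]},
  {"gripper":1,"xyz":[0,0,18.5],"angular":[0,0,0]},
  {"gripper":1,"xyz":[0,0,19.5],"angular":[0,0,0]},
  {"gripper":1,"xyz":[0,0,19.5],"angular":[0,0,0]},
  {"gripper":-1,"xyz":[0,0,19.5],"angular":[0,0,0]},
  {"gripper":-1,"xyz":[0,0,19.5],"angular":[0,0,0]},
  {"gripper":-1,"xyz":[0,0,19.5],"angular":[0,0,0]},
  {"gripper":-1,"xyz":[0,0,19.5],"angular":[0,0,0]},
])

```text
clock: 12.65
position: [460.4, 229.3, 38.7]
ee_rot: [0.787, 0.616, 0.002, 0.0]
contact_force: [-4.4, -3.5, 17.4]
gripper_width: 54.0
```

Run:
```python
from h import *
setcmd([459.2,227.5,35],rot(76));st()
row([459.2,227.5,230],rot(76))
p,R=deckpose(165,-45,140);print(p.round(1));row(p,R)
```

```text
t12.65 pos [460.4 229.3  38.7] err [1.2 1.8 3.7] roterr [-0.2  0.2 -0.1] F [-4.4 -3.5 17.4] T [-0.69  1.23  0.18] w54.0 J [ 0.78  0.46 -0.52  0.   -0.59  2.12]
[0.0, 0.0, -19.5] [0.0, 0.0, 0.0] rows>=3.1
[ 558.9 -262.5  226.2]
[-45.13, 21.53, -19.12] [-0.238, 0.333, 1.223] rows>=8.6
```

move_arm([
  {"gripper":-1,"xyz":[0,0,-3],"angular":[0,0,0]},
  {"gripper":-1,"xyz":[0,0,-8],"angular":[0,0,0]},
  {"gripper":-1,"xyz":[0,0,-14],"angular":[0,0,0]},
  {"gripper":-1,"xyz":[0,0,-19.5],"angular":[0,0,0]},
  {"gripper":-1,"xyz":[-5,2.4,-19.5],"angular":[0,0,0]},
  {"gripper":-1,"xyz":[-10,4.8,-19.5],"angular":[0,0,0]},
  {"gripper":-1,"xyz":[-15,7.2,-19.5],"angular":[0,0,0]},
  {"gripper":-1,"xyz":[-20,9.6,-19.5],"angular":[0,0,0]},
  {"gripper":-1,"xyz":[-25,12,-19.5],"angular":[0,0,0]},
  {"gripper":-1,"xyz":[-25,12,-19.5],"angular":[0,0,0]},
])

```text
clock: 13.9
position: [515.0, -46.1, 230.4]
ee_rot: [0.79, 0.613, 0.001, 0.0]
contact_force: [0.3, 0.8, -1.0]
gripper_width: 52.8
```

Run:
```python
from h import *
p0,R0=getcmd();setcmd(p0+R0.apply([-250,120,-195]),R0);st()
p,R=deckpose(165,-45,140);row(p,R,True)
```

```text
t13.90 pos [515.  -46.1 230.4] err [-0.1 -2.   0.4] roterr [-0.1  0.1  0.4] F [ 0.3  0.8 -1. ] T [0.04 0.02 0.01] w52.8 J [ 0.22  0.22 -0.28 -0.   -1.07  2.67]
[-20.13, 9.53, 0.38] [-0.238, 0.333, 1.223] rows>=6.9
```

move_arm([
  {"gripper":-1,"xyz":[-2.9,1.36,0],"angular":[-0.034,0.048,0.175]},
  {"gripper":-1,"xyz":[-5.8,2.7,0.1],"angular":[-0.068,0.095,0.35]},
  {"gripper":-1,"xyz":[-8.6,4.1,0.2],"angular":[-0.102,0.143,0.524]},
  {"gripper":-1,"xyz":[-11.5,5.4,0.2],"angular":[-0.136,0.19,0.7]},
  {"gripper":-1,"xyz":[-14.4,6.8,0.3],"angular":[-0.17,0.238,0.874]},
  {"gripper":-1,"xyz":[-17.3,8.2,0.3],"angular":[-0.204,0.285,1.05]},
  {"gripper":-1,"xyz":[-20.13,9.53,0.38],"angular":[-0.238,0.333,1.223]},
  {"gripper":-1,"xyz":[-20.13,9.53,0.38],"angular":[-0.238,0.333,1.223]},
  {"gripper":-1,"xyz":[-20.13,9.53,0.38],"angular":[-0.238,0.333,1.223]},
])

```text
clock: 15.02
position: [558.7, -260.4, 226.3]
ee_rot: [0.981, 0.044, 0.191, -0.009]
contact_force: [0.4, -0.8, -0.5]
gripper_width: 53.3
```

move_arm([
  {"gripper":-1,"xyz":[0,0,5],"angular":[0,0,0]},
  {"gripper":-1,"xyz":[0,0,8.5],"angular":[0,0,0]},
  {"gripper":-1,"xyz":[0,0,10.1],"angular":[0,0,0]},
  {"gripper":-1,"xyz":[0,0,10.1],"angular":[0,0,0]},
  {"gripper":-1,"xyz":[0,0,10.1],"angular":[0,0,0]},
])

```text
clock: 15.65
position: [597.1, -257.6, 133.4]
ee_rot: [0.98, 0.043, 0.192, -0.008]
contact_force: [0.3, 0.0, -1.0]
gripper_width: 53.2
```

move_arm([
  {"gripper":-1,"xyz":[0,0,0.2],"angular":[0,0,0]},
  {"gripper":-1,"xyz":[0,0,0.2],"angular":[0,0,0]},
  {"gripper":1,"xyz":[0,0,0.2],"angular":[0,0,0]},
  {"gripper":1,"xyz":[0,0,0.2],"angular":[0,0,0]},
  {"gripper":1,"xyz":[0,0,0.2],"angular":[0,0,0]},
  {"gripper":1,"xyz":[0,0,-1],"angular":[0,0,0]},
  {"gripper":1,"xyz":[0,0,-5],"angular":[0,0,0]},
  {"gripper":1,"xyz":[0,0,-10.1],"angular":[0,0,0]},
  {"gripper":1,"xyz":[0,0,-10.1],"angular":[0,0,0]},
  {"gripper":1,"xyz":[0,0,-10.1],"angular":[0,0,0]},
])

```text
clock: 16.9
position: [558.4, -261.4, 226.5]
ee_rot: [0.981, 0.042, 0.191, -0.008]
contact_force: [-0.4, 0.7, -0.7]
gripper_width: 85.1
```

Run:
```python
from h import *
p,R=deckpose(165,-45,140);setcmd(p,R);st()
s,_=grab('scene','scene8.png');g=lambda a:(255*(a/255.)**.6).astype(np.uint8)
cv2.imwrite('pics/p8.png',cv2.resize(g(s[80:350,90:440]),None,fx=2,fy=2,interpolation=cv2.INTER_CUBIC))
row([643.8,87.2,250],rot(-61.6));row([643.8,87.2,250],rot(-61.6+90))
```

```text
t16.90 pos [ 558.4 -261.4  226.5] err [-0.4  1.1  0.3] roterr [0.  0.1 0.1] F [-0.4  0.7 -0.7] T [-0.09  0.78  0.01] w85.1 J [-0.24  0.26 -0.23 -0.18 -0.73  2.01]
[11.56, -34.09, 2.11] [-0.223, -0.34, 1.147] rows>=6.5
[11.56, -34.09, 2.11] [0.078, -0.379, -0.403] rows>=5.8
```

View pics/p8.png

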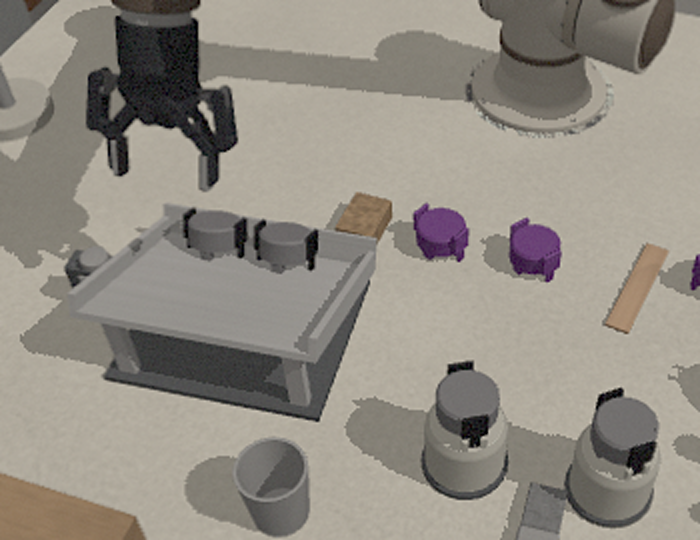

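Both caps rest at the stop. Now the right jar.

move_arm([
  {"gripper":1,"xyz":[1.65,-4.87,0.3],"angular":[-0.032,-0.049,0.164]},
  {"gripper":1,"xyz":[3.3,-9.74,0.6],"angular":[-0.064,-0.097,0.328]},
  {"gripper":1,"xyz":[4.95,-14.6,0.9],"angular":[-0.096,-0.146,0.492]},
  {"gripper":1,"xyz":[6.6,-19.5,1.2],"angular":[-0.127,-0.194,0.655]},
  {"gripper":1,"xyz":[8.25,-24.3,1.5],"angular":[-0.159,-0.243,0.819]},
  {"gripper":1,"xyz":[9.9,-29.2,1.8],"angular":[-0.191,-0.291,0.983]},
  {"gripper":1,"xyz":[11.56,-34.09,2.11],"angular":[-0.223,-0.34,1.147]},
  {"gripper":1,"xyz":[11.56,-34.09,2.11],"angular":[-0.223,-0.34,1.147]},
  {"gripper":1,"xyz":[11.56,-34.09,2.11],"angular":[-0.223,-0.34,1.147]},
])

```text
clock: 18.08
position: [644.1, 88.8, 247.6]
ee_rot: [0.859, -0.511, -0.001, 0.001]
contact_force: [-0.5, 0.1, -0.1]
gripper_width: 85.2
```

Run:
```python
from h import *
setcmd([643.8,87.2,250],rot(-61.6));st();row([643.8,87.2,119],rot(-61.6))
```

```text
t18.07 pos [644.1  88.8 247.6] err [ 0.3  1.6 -2.4] roterr [-0.2 -0.1 -0.1] F [-0.5  0.1 -0.1] T [-0.    0.03 -0.01] w85.2 J [ 0.39  0.43  0.07 -0.   -1.22  0.11]
[0.0, 0.0, 13.1] [0.0, 0.0, 0.0] rows>=2.1
```

move_arm([
  {"gripper":1,"xyz":[0,0,5],"angular":[0,0,0]},
  {"gripper":1,"xyz":[0,0,9],"angular":[0,0,0]},
  {"gripper":1,"xyz":[0,0,12],"angular":[0,0,0]},
  {"gripper":1,"xyz":[0,0,13.1],"angular":[0,0,0]},
  {"gripper":1,"xyz":[0,0,13.1],"angular":[0,0,0]},
  {"gripper":1,"xyz":[0,0,13.1],"angular":[0,0,0]},
  {"gripper":-1,"xyz":[0,0,13.1],"angular":[0,0,0]},
  {"gripper":-1,"xyz":[0,0,13.1],"angular":[0,0,0]},
  {"gripper":-1,"xyz":[0,0,13.1],"angular":[0,0,0]},
  {"gripper":-1,"xyz":[0,0,13.1],"angular":[0,0,0]},
])

```text
clock: 19.32
position: [645.1, 88.3, 123.7]
ee_rot: [0.859, -0.511, 0.002, -0.001]
contact_force: [-4.0, 0.5, 13.3]
gripper_width: 53.6
```

Run:
```python
from h import *
setcmd([643.8,87.2,119],rot(-61.6));st()
```

```text
t19.32 pos [645.1  88.3 123.7] err [1.3 1.1 4.7] roterr [ 0.3  0.1 -0.1] F [-4.   0.5 13.3] T [-0.1   1.34 -0.  ] w53.6 J [ 0.38  0.53 -0.09  0.   -0.95  0.11]
```

move_arm([
  {"gripper":-1,"xyz":[0.03,-0.06,-0.2],"angular":[0,0,0]},
  {"gripper":-1,"xyz":[0.03,-0.06,-0.2],"angular":[0,0,-0.06]},
  {"gripper":-1,"xyz":[0.03,-0.06,-0.2],"angular":[0,0,-0.13]},
  {"gripper":-1,"xyz":[0.03,-0.06,-0.2],"angular":[0,0,-0.2]},
])

```text
clock: 19.82
position: [645.5, 88.7, 123.7]
ee_rot: [0.906, -0.422, 0.001, -0.001]
contact_force: [-2.1, 1.8, 7.6]
gripper_width: 53.3
```

Run:
```python
from h import *
p0,R0=getcmd();setcmd(p0+R0.apply([.3,-.6,-2]),R0*Ro.from_rotvec([0,0,-.2]));st()
```

```text
t19.82 pos [645.5  88.7 123.7] err [1.  1.4 2.7] roterr [ 0.2  0.1 -0.2] F [-2.1  1.8  7.6] T [ 0.26  0.67 -0.09] w53.3 J [ 0.38  0.53 -0.09  0.   -0.95  0.31]
```

move_arm([
  {"gripper":-1,"xyz":[0,0,0],"angular":[0,0,-0.15]},
  {"gripper":-1,"xyz":[0,0,0],"angular":[0,0,-0.3]},
  {"gripper":-1,"xyz":[0,0,0],"angular":[0,0,-0.45]},
  {"gripper":-1,"xyz":[0,0,0],"angular":[0,0,-0.6]},
  {"gripper":-1,"xyz":[0,0,0],"angular":[0,0,-0.75]},
  {"gripper":-1,"xyz":[0,0,0],"angular":[0,0,-0.9]},
  {"gripper":-1,"xyz":[0,0,0],"angular":[0,0,-1.05]},
  {"gripper":-1,"xyz":[0,0,0],"angular":[0,0,-1.2]},
  {"gripper":-1,"xyz":[0,0,0],"angular":[0,0,-1.2]},
])

```text
clock: 20.95
position: [645.6, 88.2, 123.7]
ee_rot: [0.987, 0.163, 0.002, 0.0]
contact_force: [-1.5, -0.7, 6.8]
gripper_width: 53.4
```

Run:
```python
from h import *
p0,R0=getcmd();setcmd(p0,R0*Ro.from_rotvec([0,0,-1.2]));st()
p,R=deckpose(165,45,150);print(p);row(p,R)
```

```text
t20.95 pos [645.6  88.2 123.7] err [1.2 1.  2.7] roterr [-0.   0.2 -0.1] F [-1.5 -0.7  6.8] T [-0.3   0.47  0.13] w53.4 J [ 0.38  0.53 -0.09  0.   -0.95  1.51]
[ 547.30400685 -173.13505538  235.4876661 ]
[-17.52, 21.57, -11.45] [-0.046, 0.382, 0.235] rows>=4.8
```

Turned 80° with little torque. Lifting gently.

move_arm([
  {"gripper":-1,"xyz":[0,0,-0.6],"angular":[0,0,0]},
  {"gripper":-1,"xyz":[0,0,-1.2],"angular":[0,0,0]},
  {"gripper":-1,"xyz":[0,0,-1.8],"angular":[0,0,0]},
  {"gripper":-1,"xyz":[0,0,-2.4],"angular":[0,0,0]},
])

```text
clock: 21.45
position: [644.5, 88.4, 145.2]
ee_rot: [0.987, 0.162, -0.0, -0.0]
contact_force: [0.7, 0.1, -1.4]
gripper_width: 53.2
```

move_arm([
  {"gripper":-1,"xyz":[0,0,-4.5],"angular":[0,0,0]},
  {"gripper":-1,"xyz":[0,0,-9.05],"angular":[0,0,0]},
  {"gripper":-1,"xyz":[-3.5,4.3,-9.05],"angular":[-0.009,0.076,0.047]},
  {"gripper":-1,"xyz":[-7,8.6,-9.05],"angular":[-0.018,0.153,0.094]},
  {"gripper":-1,"xyz":[-10.5,12.9,-9.05],"angular":[-0.027,0.229,0.141]},
  {"gripper":-1,"xyz":[-14,17.2,-9.05],"angular":[-0.036,0.305,0.188]},
  {"gripper":-1,"xyz":[-17.52,21.57,-9.05],"angular":[-0.046,0.382,0.235]},
  {"gripper":-1,"xyz":[-17.52,21.57,-9.05],"angular":[-0.046,0.382,0.235]},
  {"gripper":-1,"xyz":[-17.52,21.57,-9.05],"angular":[-0.046,0.382,0.235]},
])

```text
clock: 22.58
position: [547.4, -172.4, 235.8]
ee_rot: [0.981, 0.042, 0.191, -0.008]
contact_force: [-0.6, -0.8, -1.6]
gripper_width: 52.7
```

Run:
```python
from h import *
p,R=deckpose(165,45,150);setcmd(p,R);st()
```

```text
t22.57 pos [ 547.4 -172.4  235.8] err [0.1 0.8 0.3] roterr [-0.   0.   0.1] F [-0.6 -0.8 -1.6] T [-0.08  0.82 -0.02] w52.7 J [-0.05  0.17 -0.36 -0.08 -0.66  1.76]
```

move_arm([
  {"gripper":-1,"xyz":[0,0,5],"angular":[0,0,0]},
  {"gripper":-1,"xyz":[0,0,9],"angular":[0,0,0]},
  {"gripper":-1,"xyz":[0,0,10.3],"angular":[0,0,0]},
  {"gripper":-1,"xyz":[0,0,10.8],"angular":[0,0,0]},
  {"gripper":-1,"xyz":[0,0,10.8],"angular":[0,0,0]},
  {"gripper":-1,"xyz":[0,0,10.8],"angular":[0,0,0]},
])

```text
clock: 23.32
position: [588.2, -168.6, 136.7]
ee_rot: [0.98, 0.043, 0.192, -0.008]
contact_force: [0.1, 0.3, -1.1]
gripper_width: 53.0
```

move_arm([
  {"gripper":-1,"xyz":[0,0,0.1],"angular":[0,0,0]},
  {"gripper":1,"xyz":[0,0,0.1],"angular":[0,0,0]},
  {"gripper":1,"xyz":[0,0,0.1],"angular":[0,0,0]},
  {"gripper":1,"xyz":[0,0,0.1],"angular":[0,0,0]},
  {"gripper":1,"xyz":[0,0,-1],"angular":[0,0,0]},
  {"gripper":1,"xyz":[0,0,-5],"angular":[0,0,0]},
  {"gripper":1,"xyz":[0,0,-10.8],"angular":[0,0,0]},
  {"gripper":1,"xyz":[0,0,-10.8],"angular":[0,0,0]},
  {"gripper":1,"xyz":[0,0,-10.8],"angular":[0,0,0]},
])

```text
clock: 24.45
position: [547.0, -172.1, 235.8]
ee_rot: [0.981, 0.042, 0.191, -0.008]
contact_force: [0.1, 0.2, -0.8]
gripper_width: 85.5
```

Run:
```python
from h import *
st()
s,_=grab('scene','scene9.png');g=lambda a:(255*(a/255.)**.6).astype(np.uint8)
cv2.imwrite('pics/p9.png',cv2.resize(g(s[80:350,90:440]),None,fx=2,fy=2,interpolation=cv2.INTER_CUBIC))
row([627.8,237,250],rot(-52));row([627.8,237,250],rot(128))
```

```text
t24.45 pos [ 547.  -172.1  235.8] err [-0.3  1.   0.3] roterr [0.  0.1 0.1] F [ 0.1  0.2 -0.8] T [-0.05  0.74 -0.01] w85.5 J [-0.05  0.17 -0.36 -0.08 -0.66  1.76]
[11.29, -40.16, 3.0] [-0.191, -0.352, 0.982] rows>=6.7
[11.29, -40.16, 3.0] [0.411, -0.223, -2.116] rows>=11.6
```

View pics/p9.png

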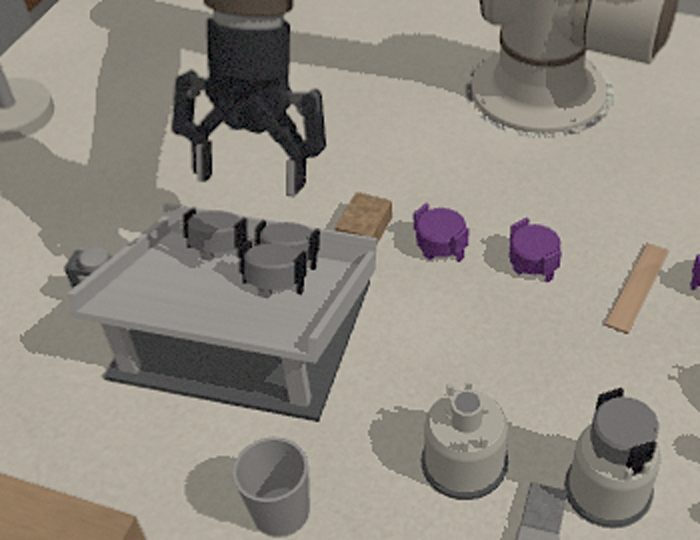

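Third cap is queued behind the first. Now the left jar.

move_arm([
  {"gripper":1,"xyz":[1.6,-5.7,0.4],"angular":[-0.027,-0.05,0.14]},
  {"gripper":1,"xyz":[3.2,-11.5,0.8],"angular":[-0.055,-0.1,0.28]},
  {"gripper":1,"xyz":[4.8,-17.2,1.3],"angular":[-0.082,-0.151,0.42]},
  {"gripper":1,"xyz":[6.4,-23,1.7],"angular":[-0.109,-0.201,0.561]},
  {"gripper":1,"xyz":[8,-28.7,2.1],"angular":[-0.136,-0.251,0.7]},
  {"gripper":1,"xyz":[9.6,-34.4,2.5],"angular":[-0.164,-0.302,0.84]},
  {"gripper":1,"xyz":[11.29,-40.16,3.0],"angular":[-0.191,-0.352,0.982]},
  {"gripper":1,"xyz":[11.29,-40.16,3.0],"angular":[-0.191,-0.352,0.982]},
  {"gripper":1,"xyz":[11.29,-40.16,3.0],"angular":[-0.191,-0.352,0.982]},
  {"gripper":1,"xyz":[11.29,-40.16,3.0],"angular":[-0.191,-0.352,0.982]},
])

```text
clock: 25.75
position: [627.6, 237.4, 248.1]
ee_rot: [0.899, -0.439, -0.001, 0.001]
contact_force: [0.1, 0.1, -0.4]
gripper_width: 85.7
```

Run:
```python
from h import *
setcmd([627.8,237,250],rot(-52));st();row([627.8,237,119],rot(-52))
```

```text
t25.75 pos [627.6 237.4 248.1] err [-0.2  0.4 -1.9] roterr [-0.2 -0.   0. ] F [ 0.1  0.1 -0.4] T [-0.03 -0.05 -0.  ] w85.7 J [ 0.6   0.47  0.13 -0.   -1.24  0.06]
[0.0, 0.0, 13.1] [0.0, 0.0, 0.0] rows>=2.1
```

move_arm([
  {"gripper":1,"xyz":[0,0,5],"angular":[0,0,0]},
  {"gripper":1,"xyz":[0,0,9],"angular":[0,0,0]},
  {"gripper":1,"xyz":[0,0,12],"angular":[0,0,0]},
  {"gripper":1,"xyz":[0,0,13.1],"angular":[0,0,0]},
  {"gripper":1,"xyz":[0,0,13.1],"angular":[0,0,0]},
  {"gripper":1,"xyz":[0,0,13.1],"angular":[0,0,0]},
  {"gripper":-1,"xyz":[0,0,13.1],"angular":[0,0,0]},
  {"gripper":-1,"xyz":[0,0,13.1],"angular":[0,0,0]},
  {"gripper":-1,"xyz":[0,0,13.1],"angular":[0,0,0]},
  {"gripper":-1,"xyz":[0,0,13.1],"angular":[0,0,0]},
])

```text
clock: 27.0
position: [629.5, 238.5, 123.9]
ee_rot: [0.899, -0.438, 0.002, -0.002]
contact_force: [-3.0, -2.2, 13.1]
gripper_width: 53.1
```

Run:
```python
from h import *
setcmd([627.8,237,119],rot(-52));st()
```

```text
t27.00 pos [629.5 238.5 123.9] err [1.7 1.5 4.9] roterr [ 0.3  0.1 -0.1] F [-3.  -2.2 13.1] T [-0.36  1.08 -0.05] w53.1 J [ 0.6   0.56 -0.03  0.   -0.97  0.06]
```

move_arm([
  {"gripper":-1,"xyz":[0,-0.06,-0.2],"angular":[0,0,0]},
  {"gripper":-1,"xyz":[0,-0.06,-0.2],"angular":[0,0,-0.06]},
  {"gripper":-1,"xyz":[0,-0.06,-0.2],"angular":[0,0,-0.13]},
  {"gripper":-1,"xyz":[0,-0.06,-0.2],"angular":[0,0,-0.2]},
])

```text
clock: 27.5
position: [629.6, 239.2, 124.0]
ee_rot: [0.939, -0.345, 0.001, -0.002]
contact_force: [-0.7, 1.1, 7.2]
gripper_width: 53.6
```

Run:
```python
from h import *
p0,R0=getcmd();setcmd(p0+R0.apply([0,-.6,-2]),R0*Ro.from_rotvec([0,0,-.2]));st()
```

```text
t27.50 pos [629.6 239.2 124. ] err [1.3 1.8 3. ] roterr [ 0.2  0.1 -0.2] F [-0.7  1.1  7.2] T [ 0.13  0.45 -0.07] w53.6 J [ 0.6   0.57 -0.03  0.   -0.98  0.26]
```

move_arm([
  {"gripper":-1,"xyz":[0,0,0],"angular":[0,0,-0.15]},
  {"gripper":-1,"xyz":[0,0,0],"angular":[0,0,-0.3]},
  {"gripper":-1,"xyz":[0,0,0],"angular":[0,0,-0.45]},
  {"gripper":-1,"xyz":[0,0,0],"angular":[0,0,-0.6]},
  {"gripper":-1,"xyz":[0,0,0],"angular":[0,0,-0.75]},
  {"gripper":-1,"xyz":[0,0,0],"angular":[0,0,-0.9]},
  {"gripper":-1,"xyz":[0,0,0],"angular":[0,0,-1.05]},
  {"gripper":-1,"xyz":[0,0,0],"angular":[0,0,-1.2]},
  {"gripper":-1,"xyz":[0,0,0],"angular":[0,0,-1.2]},
])

```text
clock: 28.62
position: [630.0, 239.4, 124.0]
ee_rot: [0.97, 0.245, 0.003, -0.001]
contact_force: [-0.7, 0.4, 6.6]
gripper_width: 53.7
```

Run:
```python
from h import *
p0,R0=getcmd();setcmd(p0,R0*Ro.from_rotvec([0,0,-1.2]));st()
p,R=deckpose(165,-45,150);print(p);row(p,R)
```

```text
t28.62 pos [630.  239.4 124. ] err [1.7 2.  3. ] roterr [-0.   0.3 -0.1] F [-0.7  0.4  6.6] T [0.12 0.23 0.05] w53.7 J [ 0.6   0.57 -0.02  0.   -0.98  1.46]
[ 555.1480237  -262.79257821  235.4876661 ]
[-30.09, 40.62, -11.45] [-0.078, 0.379, 0.4] rows>=8.3
```

move_arm([
  {"gripper":-1,"xyz":[0,0,-0.6],"angular":[0,0,0]},
  {"gripper":-1,"xyz":[0,0,-1.2],"angular":[0,0,0]},
  {"gripper":-1,"xyz":[0,0,-1.8],"angular":[0,0,0]},
  {"gripper":-1,"xyz":[0,0,-2.4],"angular":[0,0,0]},
])

```text
clock: 29.12
position: [629.1, 238.8, 144.9]
ee_rot: [0.97, 0.244, 0.001, -0.0]
contact_force: [4.4, 2.6, -3.8]
gripper_width: 53.2
```

move_arm([
  {"gripper":-1,"xyz":[0,0,-4.5],"angular":[0,0,0]},
  {"gripper":-1,"xyz":[0,0,-9.05],"angular":[0,0,0]},
  {"gripper":-1,"xyz":[-3.3,4.5,-9.05],"angular":[-0.009,0.042,0.044]},
  {"gripper":-1,"xyz":[-6.7,9,-9.05],"angular":[-0.017,0.084,0.089]},
  {"gripper":-1,"xyz":[-10,13.5,-9.05],"angular":[-0.026,0.126,0.133]},
  {"gripper":-1,"xyz":[-13.4,18.1,-9.05],"angular":[-0.035,0.168,0.178]},
  {"gripper":-1,"xyz":[-16.7,22.6,-9.05],"angular":[-0.043,0.21,0.222]},
  {"gripper":-1,"xyz":[-20,27,-9.05],"angular":[-0.052,0.253,0.267]},
  {"gripper":-1,"xyz":[-20,27,-9.05],"angular":[-0.052,0.253,0.267]},
  {"gripper":-1,"xyz":[-20,27,-9.05],"angular":[-0.052,0.253,0.267]},
])

```text
clock: 30.38
position: [578.9, -94.4, 235.3]
ee_rot: [0.986, 0.11, 0.127, -0.006]
contact_force: [0.3, 0.5, -1.3]
gripper_width: 52.8
```

Run:
```python
from h import *
p0,R0=getcmd();setcmd(p0+R0.apply([-200,270,-114.5]),R0*Ro.from_rotvec([-0.052,0.253,0.267]));st()
p,R=deckpose(165,-45,150);row(p,R,True)
```

```text
t30.38 pos [578.9 -94.4 235.3] err [-0.8  0.7 -0.2] roterr [ 0.  -0.1  0.1] F [ 0.3  0.5 -1.3] T [-0.06  0.54 -0.04] w52.8 J [ 0.11  0.23 -0.28 -0.02 -0.81  1.7 ]
[-5.95, 15.82, -1.28] [-0.026, 0.126, 0.133] rows>=2.7
```

move_arm([
  {"gripper":-1,"xyz":[-2,5.3,-0.4],"angular":[-0.009,0.042,0.044]},
  {"gripper":-1,"xyz":[-4,10.6,-0.9],"angular":[-0.017,0.084,0.089]},
  {"gripper":-1,"xyz":[-5.95,15.82,-1.28],"angular":[-0.026,0.126,0.133]},
  {"gripper":-1,"xyz":[-5.95,15.82,-1.28],"angular":[-0.026,0.126,0.133]},
  {"gripper":-1,"xyz":[-5.95,15.82,-1.28],"angular":[-0.026,0.126,0.133]},
])

```text
clock: 31.0
position: [555.4, -260.7, 234.8]
ee_rot: [0.981, 0.043, 0.19, -0.009]
contact_force: [-0.1, 0.6, -1.3]
gripper_width: 52.8
```

move_arm([
  {"gripper":-1,"xyz":[0,0,5],"angular":[0,0,0]},
  {"gripper":-1,"xyz":[0,0,9],"angular":[0,0,0]},
  {"gripper":-1,"xyz":[0,0,10.5],"angular":[0,0,0]},
  {"gripper":-1,"xyz":[0,0,11],"angular":[0,0,0]},
  {"gripper":-1,"xyz":[0,0,11],"angular":[0,0,0]},
  {"gripper":-1,"xyz":[0,0,11],"angular":[0,0,0]},
])

```text
clock: 31.75
position: [596.8, -258.1, 134.7]
ee_rot: [0.98, 0.043, 0.192, -0.008]
contact_force: [-0.6, -0.6, -0.8]
gripper_width: 52.9
```

move_arm([
  {"gripper":-1,"xyz":[0,0,0.1],"angular":[0,0,0]},
  {"gripper":1,"xyz":[0,0,0.1],"angular":[0,0,0]},
  {"gripper":1,"xyz":[0,0,0.1],"angular":[0,0,0]},
  {"gripper":1,"xyz":[0,0,0.1],"angular":[0,0,0]},
  {"gripper":1,"xyz":[0,0,-1],"angular":[0,0,0]},
  {"gripper":1,"xyz":[0,0,-5],"angular":[0,0,0]},
  {"gripper":1,"xyz":[0,0,-11],"angular":[0,0,0]},
  {"gripper":1,"xyz":[0,0,-11],"angular":[0,0,0]},
  {"gripper":1,"xyz":[0,0,-11],"angular":[0,0,0]},
])

```text
clock: 32.88
position: [554.9, -261.8, 236.0]
ee_rot: [0.981, 0.042, 0.191, -0.008]
contact_force: [0.7, 0.3, 0.4]
gripper_width: 85.4
```

Run:
```python
from h import *
st()
s,_=grab('scene','scene10.png');g=lambda a:(255*(a/255.)**.6).astype(np.uint8)
cv2.imwrite('pics/p10.png',g(s))
```

```text
t32.88 pos [ 554.9 -261.8  236. ] err [-0.3  1.1  0.5] roterr [-0.  0.  0.] F [0.7 0.3 0.4] T [-0.07  0.72 -0.02] w85.4 J [-0.24  0.24 -0.22 -0.18 -0.75  2.  ]
```

View pics/p10.png

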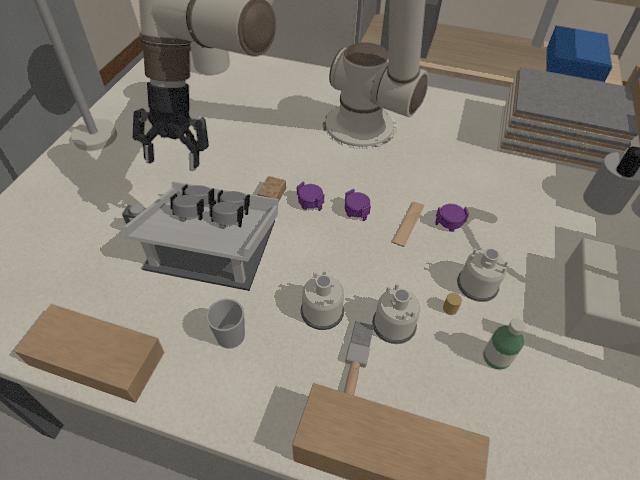

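All four caps are on the rack, two rows of two around (210,205), and all three jars are bare. I'll check the cap positions in the deck frame, then hand in.

Run:
```python
from h import *
_,d=grab('scene')
vv,uu=np.mgrid[150:250,120:290];W=world('scene',d,uu.ravel(),vv.ravel());q=DR.inv().apply(W-DO)
for z0 in (38,):
    k=(abs(q[:,2]-41)<4)&(q[:,0]<200)&(q[:,0]>-5)&(abs(q[:,1])<120)
    c=cv2.kmeans(q[k][:,:2].astype(np.float32),4,None,(3,50,.1),10,0);print(k.sum(),c[2].round(0).tolist())
arm.job_done()
```

```text
1253 [[36.0, 44.0], [101.0, -44.0], [101.0, 48.0], [37.0, -45.0]]
the job is handed in; nothing more can be done
```

The job is done and handed in at about 33 s, well inside the 210 s limit. All four caps that were in the scene are at rest at the low end of the rack.

- **Pin:** I pushed it home first. The top of its head measured 84.9 mm above the table, against 85 mm when fully home.
- **Jar caps:** I squeezed both tabs of each of the two fitted caps fully in, turned the cap 80°, and lifted it off. Wrist torque about the turning axis stayed near 0.1 N m in the readings between moves. The third jar had no cap.
- **Loose caps:** There were two on the bench, and I moved both to the rack.
- **Final check on the rack:** The caps lie right way up in two rows of two. The front row is at x ≈ 36–37 mm against the stop. The second row is at x ≈ 101 mm, queued behind it and below the 130 mm limit.
- **Rest of the bench:** In the last picture the purple caps and the other objects look to be where they started. I checked that by eye, not by measurement.

One measurement disagreed: the deck height fitted from image corners was about 22 mm off the depth reading. I used the depth reading, and the releases went as planned.

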